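Load a battery cartridge into the test cradle and clamp it home

ROBOT

A 7-joint arm with a two-finger parallel gripper is mounted at the origin on a cart in front of the work surface, level with it; the furniture and walls round the work are solid. World frame = base frame: x ahead of the robot, y to its left, z up, the work surface at z = 0. Lengths are in m, angles in rad, forces in N, time in s.
With the tool pointing down it reaches from about 0.4 to 0.925 m from the base axis. Payload 5.6 kg.
Tool frame: the origin (TCP) lies between the finger pads; the fingertips stand 8 mm ahead of it and the grasp point (between the pads) lies 11 mm behind it; z points along the fingers, y is the line along which they close (so a half turn about z gives the same grasp; the last joint's range is limited). The gripper opens to 85 mm and grips with 20 to 120 N. Pads are 22 mm wide; open, the fingers measure 114 mm over their backs; the gripper's body (76 mm by 85 mm) begins 54 mm behind the grasp point. The pads swing forward as they close: fully open they stand 13 mm farther back than shut.
Start: joints at [-1.355, 0.468, -0.012, 1.603, 0.006, 1.071, -0.056], TCP at [0.166, 0.628, 0.205] pointing down, gripper open.
Joint ranges: [-2.53, 2.53], [-0.31, 2.02], [-1.57, 1.55], [0.28, 2.44], [-1.29, 4.43], [0.15, 1.84], [-2.92, 2.92]. Speed limits (rad/s): [2.57, 2.57, 3.14, 3.14, 3.14, 3.14, 3.14].

INTERFACE

Orientations are given as [roll, pitch, yaw] about the fixed x, y, z axes, in that order (R = Rz(yaw) Ry(pitch) Rx(roll)).
In Python, from rig import r gives the robot as it stands. The module is installed in compiled form; this text tells all that it offers.
- The arm moves only by the tool apply_moves, never from a script. Its argument "plan" is a list of rows, each a list of 4 numbers: the shift along the tool's x, y, z as a fraction of full scale, then the turn about the tool's z as a fraction of full scale. In form: [[dx, dy, dz, roll], ...]. A call has 1 to 5 rows; each row is the pose to reach, as a shift and turn from the pose commanded when the call began, along the tool's axes at that moment; what a row does not reach only later rows make up. Full scale, the value 1, is 20 cm for a shift and 30 degrees for a turn. A row lasts 1/10 s, in which the tool goes at most 50 mm and 8.59 degrees, less where a joint would pass 70% of its speed; a pose out of reach is approached as far as the arm can. A call with a number of a shift or a turn outside -1 to 1 is refused whole. A call with a gripper value outside its range is refused whole. "fingers" is the opening, from -1 (shut) to 1 (fully open), so that 0 is half open, set as the call begins (left out, the last holds). The fingers move at their own pace and stop on an object; "force" is the grip in N (left out, the last holds). Time passes only in rows, so rows that repeat a pose let the fingers close. It gives the time, the measured TCP pose, the force, the opening and the grip force at its end, in the units of the state.
- r.sense(): the state, without advancing time (a new reading comes with each control period).
- r.capture(name): name is "side" or "top" or "wrist"; returns a dict with "frame" (480x640x3 uint8, red, green, blue), "vfov" (degrees; the focal length in pixels is half the picture's height over the tangent of half this angle, whatever the lens; pixels are square), "cx", "cy" (the principal point, pixels), "R" (3x3) and "t" (3): a world point X has camera coordinates R X + t; the wrist camera has in their place "T_tool_cam" (4x4, takes a point from camera to tool coordinates, whose origin is the TCP and whose axes are the flange's). Camera axes: x right, y down, z forward; pixel columns grow to the right and rows downward; lengths in m; the calibration is good to about 2 mm. A picture is of the moment at which its call begins: read the wrist's pose just before it. There is no depth.
- r.close_job(): hands the job in; it is judged then, once.
Trained networks look in a picture, given as the dict that the camera call returned (one of the last four; its "shot" number tells which), for a name from the list of things; names that differ only in an ending like _2 or _b are one class to them, and where a whole thing is asked for, a point or a joint stands for the part that bears it (a point fixed in the world has none). Each returns a list of dicts, best first, with "confidence" (0 to 1); they miss things now and then, are a little off and sometimes report something else, mostly with a low value. They report only what shows in the picture. A call takes as long as a camera call. They do not tell look-alikes from the thing itself.
- r.search_frame(picture, thing): "extent" ([centre column, centre row, width, height] in pixels, round what is visible of it).
- r.cut_out(picture, thing): "pixels" (480x640 bool, what is visible of it) and "extent" ([centre column, centre row, width, height] in pixels, round what is visible of it).
- r.pinpoint(picture, thing): "centre" ([column, row] in pixels: a listed point, or the origin of a listed thing).
The state is a dict: "time_s": time; "joint_positions": joint angles; "qvel": joint speeds; "effort": joint torques, N m; "tcp_pos": TCP position; "ee_rot": TCP orientation; "wrist_force": force on the tool from outside, world axes, zero at the start; "wrist_torque": the same for the moment, N m; "opening": finger opening in m; "finger_force": force on a finger pad.
Only numpy, scipy, OpenCV 4.12 (cv2) and the standard library are available. Lean on these libraries where they do the work, as an engineer would, in place of code of your own. Each camera call takes 0.05 s, during which the arm holds its last target. There are 200 camera calls.

TASK

Take the battery cartridge that stands on the bench and put it upright, foot first and without forcing it, into the pocket of the test cradle, where it comes to rest on a spring contact plate, and let go of it. Then swing the cradle's hinged clamp over and press its handle down just until the clamp's pad has driven the cartridge fully home on the pocket floor, gently and no harder than that takes, and leave it held there by the clamp. Leave the other things on the bench alone.

Things in the scene. Friction and masses are not known exactly. Their poses are not given: they have to be found in the camera images.
- cartridge: Loose grey plastic battery cartridge with black grip lines, a plain rectangular block 50 x 30 x 75 mm, 0.2 to 0.32 kg, standing upright on the bench. Origin: centre of its underside; x along the 50 mm side, y along the 30 mm side, z up to its flat top at 75 mm. Its lowest 6 mm are 2 mm narrower on every side. Either way round (half a turn) is the same.
- cradle: Fixed test cradle on the bench: aluminium base plate 160 x 96 x 12 mm, a black rectangular pocket, and a hinge tower (26 mm long, 45 mm wide, 120 mm high) centred 80 mm from the pocket's centre along +x. Origin: on the bench, under the pocket's centre; x level, from the pocket to the tower; z up.
- pocket_mouth (a point): Centre of the pocket's mouth, 50 mm above the bench; axes as the cradle's. Inside, the pocket is 52.4 mm along x and 32.4 mm along y, with upright walls from 12 to 42 mm above the bench; above these, lips slope outwards by 4.5 mm up to the mouth. The outside is about 70 x 50 mm.
- pocket_floor (a point): Centre of the pocket's floor, 12 mm above the bench; axes as the cradle's. Fully home, the cartridge's underside lies on this floor (its top 87 mm above the bench). A brass spring plate (32 x 18 mm) stands 8 mm above the floor and holds an inserted cartridge up by 8 mm until pressed; it pushes up with 6 N at the top, 10 N when flush.
- clamp_hinge (a point): Centre of the clamp arm's hinge axis, 109 mm above the bench, 80 mm from the pocket centre along the cradle's +x. The axis is level, along the cradle's y.
- clamp_handle (a point): Centre of the clamp arm's grip: a black plastic disc of 28 mm diameter whose axis is level along the cradle's y, with flat ends 24 mm apart; 180 mm from the hinge axis at the free end of the arm (16 mm wide, 10 mm thick steel bar). It can be pinched from above over its flat ends at any angle of the arm.
- clamp_pad: Round rubber pad, 19 mm diameter, on a screwed spindle under the arm, 80 mm from the hinge. Origin: near the arm's centre line; the pad's face is 22 mm from it. The screw is set anew each time, up to 7 mm in or out, so the arm angle at home differs. The pad is sprung, 1 mm per 7 N. About 10 N seats the cartridge; more than 22 N on it is too much.
- clamp_arm (a joint): Angle of the clamp arm, rad: 0 = level over the pocket, the handle 100 mm beyond the pocket's centre and 109 mm above the bench; grows as it swings up and back (1.57 = upright, at most 2.15). Starts at 1.72 to 1.98, the handle's top then about 300 mm up; home is somewhere from 0.1 to -0.14. The hinge is stiff (1.2 N m of friction, 7 N at the handle): the arm stays where it is left.
- tape_measure: Yellow tape measure, 80 x 31 x 66 mm, standing on the bench; leave alone. Origin at the centre of its underside.
- sanding_cork: Cork sanding block, 110 x 60 x 35 mm, on the bench; leave alone. Origin at the centre of its underside.
- pencil_0: Red pencil, 173 x 8 x 7 mm, on the bench; leave alone.
- tape_roll: Roll of masking tape, 96 mm diameter, 25 mm high, lying on the bench; leave alone. Origin at the centre of its underside.
Things that resemble listed ones, but are neither listed nor needed, are in the scene too. Of the things that look like the cartridge, the largest one is meant.

How it is judged:
By the outcome, as a careful person would: the job done as asked, in the order asked, and still so for the second after the job is handed in, with the robot touching nothing.
It also fails if it takes over 72 s, if anything falls off the work surface, if the arm or the gripper's body presses on something with over 40 N, if the wrist force passes 120 N, or if a joint passes its speed limit or range.

## Working session

There is one attempt and no reset: what is moved stays moved. The work goes in short steps, Python scripts to look and compute and a tool call to move; the robot and the scene stay as the last step left them, time stands still between calls to the robot, and variables do not carry over. Pictures are saved under pics/ and viewed, at most 10 in all, crops included, and the job is handed in when it is done.

Besides the shell and the picture viewer there is one more tool, called after ">>>" by a JSON object that holds its "api" and its "payload". apply_moves: Moves the arm, as the interface text tells. Its arguments: {"type":"object","properties":{"plan":{"type":"array","items":{"type":"array","items":{"type":"number"}}},"fingers":{"type":"number"},"force":{"type":"number"}},"required":["plan"]}

```bash
mkdir -p pics; cat > h.py <<'E'
import numpy as np, cv2
from rig import r
from scipy.spatial.transform import Rotation as Ro
def f(p): return 240/np.tan(np.radians(p["vfov"])/2)
def cam(p,s=None):
    if "R" in p: return np.array(p["R"]),np.array(p["t"])
    T=np.array(p["T_tool_cam"]); Rt=Ro.from_euler('xyz',s["ee_rot"]).as_matrix()
    Rc=Rt@T[:3,:3]; c=Rt@T[:3,3]+np.array(s["tcp_pos"]); return Rc.T,-Rc.T@c
def ray(p,uv,s=None):
    R,t=cam(p,s); d=R.T@np.array([(uv[0]-p["cx"])/f(p),(uv[1]-p["cy"])/f(p),1]); return -R.T@t,d
def atz(p,uv,z,s=None):
    c,d=ray(p,uv,s); return c+d*(z-c[2])/d[2]
def proj(p,X,s=None):
    R,t=cam(p,s); q=R@np.array(X)+t; return f(p)*q[0]/q[2]+p["cx"],f(p)*q[1]/q[2]+p["cy"]
def tri(A):
    M=0;b=0
    for c,d in A:
        d=d/np.linalg.norm(d);P=np.eye(3)-np.outer(d,d);M=M+P;b=b+P@c
    return np.linalg.solve(M,b)
def save(p,n): cv2.imwrite(f"pics/{n}.png",p["frame"][:,:,::-1])
E
python3 - <<'E'
from h import *
np.set_printoptions(precision=3,suppress=True)
s=r.sense();print(s)
P={}
for n in("top","side"):
    p=r.capture(n);P[n]=p;save(p,n);print(n,f(p),ray(p,(320,240)))
    for th in("cartridge","pocket_mouth","clamp_hinge","clamp_handle","clamp_pad","cradle"):
        for d in r.pinpoint(p,th)[:3]: print(th,np.array(d["centre"]),round(d["confidence"],2),atz(p,d["centre"],{"pocket_mouth":.05,"clamp_hinge":.109}.get(th,0)))
E
```

```text
{'time_s': 0.0, 'joint_positions': array([-1.355,  0.468, -0.012,  1.604,  0.006,  1.071, -0.056]), 'qvel': array([-0.001,  0.   ,  0.   , -0.001,  0.001, -0.001, -0.001]), 'effort': array([  0.001, -53.237,   0.022, -25.131,   0.011,   0.008,   0.   ]), 'tcp_pos': array([0.166, 0.628, 0.204]), 'ee_rot': array([-3.14 ,  0.   ,  2.883]), 'wrist_force': array([-0.448, -0.315, -0.749]), 'wrist_torque': array([0.029, 0.015, 0.042]), 'finger_force': 0.0, 'opening': 0.08577655438280817}
top 602.8041227793276 (array([0.241, 0.123, 1.477]), array([ 0.172,  0.007, -0.985]))
cartridge [250.7 232.2] 0.62 [0.516 0.306 0.   ]
cartridge [424.3 198.3] 0.6 [ 0.607 -0.128  0.   ]
cartridge [247.8 289.7] 0.59 [0.373 0.309 0.   ]
pocket_mouth [384.6 238. ] 0.56 [ 0.495 -0.023  0.05 ]
clamp_hinge [357.5 225.4] 0.67 [0.514 0.046 0.109]
clamp_pad [348.4 219.8] 0.45 [0.55  0.062 0.   ]
cradle [382.6 242.1] 0.88 [ 0.494 -0.023  0.   ]
side 579.4021234480488 (array([0.264, 1.172, 0.983]), array([ 0.15 , -0.744, -0.652]))
cartridge [349. 318.] 0.8 [0.372 0.3   0.   ]
cartridge [283.6 311.7] 0.69 [0.521 0.312 0.   ]
cartridge [295.  193.9] 0.68 [ 0.601 -0.134  0.   ]
pocket_mouth [322.2 206.4] 0.66 [ 0.5   -0.028  0.05 ]
clamp_hinge [309.8 204.8] 0.61 [0.517 0.048 0.109]
clamp_handle [302.6 159.5] 0.61 [ 0.62  -0.315  0.   ]
clamp_pad [310.7 184. ] 0.51 [ 0.568 -0.192  0.   ]
cradle [323.8 224.5] 0.7 [ 0.493 -0.015  0.   ]
```

View pics/top.png

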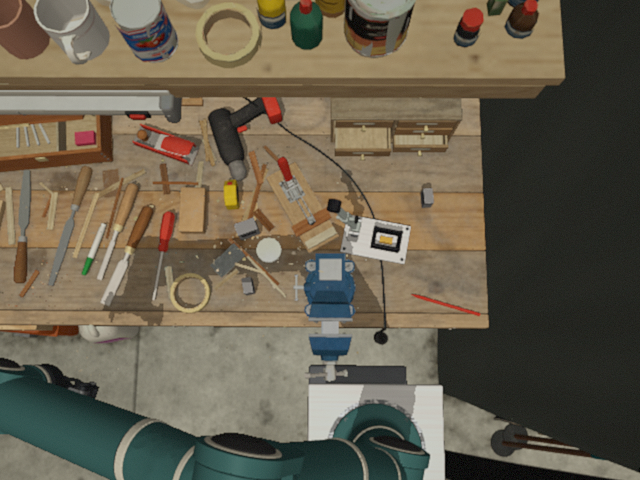

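View pics/side.png

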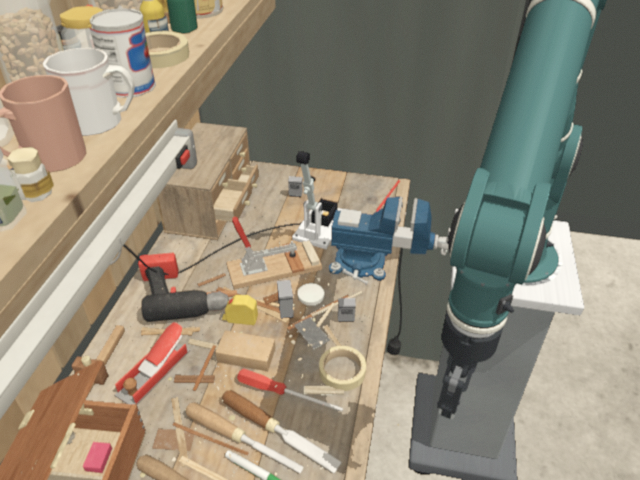

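The top view shows grey blocks at (247,229), (427,195) and (248,286), the cradle at (382,240) with the arm tilted back toward (333,206), and a vise close by at (330,290). I'll enlarge the candidates to compare their sizes.

```bash
python3 - <<'E'
from h import *
np.set_printoptions(precision=3,suppress=True)
P={n:r.capture(n) for n in("top","side")}
tiles=[]
C={"A":(.518,.308),"B":(.604,-.131),"C":(.373,.304),"cr":(.51,0)}
for n,p in P.items():
    row=[]
    for k,c in C.items():
        u,v=map(int,proj(p,(*c,.03)));h=24 if k!="cr" else 45
        row.append(cv2.resize(p["frame"][v-h:v+h,u-h:u+h],(200,200),interpolation=cv2.INTER_CUBIC))
    tiles.append(np.hstack(row))
cv2.imwrite("pics/t.png",np.vstack(tiles)[:,:,::-1])
for n,p in P.items():
    for d in r.cut_out(p,"cartridge")[:4]:
        m=d["pixels"].astype(np.uint8);print(n,d["confidence"],d["extent"],m.sum(),cv2.minAreaRect(cv2.findNonZero(m)))
print("handle",[ (n,d["centre"],d["confidence"]) for n,p in P.items() for d in r.pinpoint(p,"clamp_handle")])
print("hinge",tri([ray(P["top"],(357.5,225.4)),ray(P["side"],(309.8,204.8))]),"mouth",tri([ray(P["top"],(384.6,238)),ray(P["side"],(322.2,206.4))]),"handle",tri([ray(P["top"],(333.5,206)),ray(P["side"],(302.6,159.5))]))
E
```

```text
top 0.74 [247.0, 226.1, 23.6, 26.9] 391 ((247.25, 228.25), (18.34120750427246, 22.452167510986328), 71.56504821777344)
top 0.61 [248.7, 286.1, 14.9, 12.9] 187 ((248.59458923339844, 285.5675354003906), (17.426292419433594, 11.179131507873535), 80.53767395019531)
top 0.5 [428.8, 197.6, 16.3, 24.6] 213 ((427.0, 197.5), (19.0, 12.0), 90.0)
side 0.68 [286.2, 300.4, 16.5, 37.6] 592 ((285.25408935546875, 299.29510498046875), (39.3830451965332, 15.843754768371582), 84.80557250976562)
side 0.67 [295.7, 187.8, 13.2, 23.4] 284 ((295.5, 186.0), (20.0, 15.0), 90.0)
side 0.58 [349.4, 309.9, 18.1, 24.0] 409 ((346.5, 309.5), (23.0, 17.0), 90.0)
handle [('top', [334.5, 206.2], 0.6)]
hinge [0.516 0.046 0.107] mouth [ 0.497 -0.022  0.054] handle [0.52  0.104 0.277]
```

View pics/t.png

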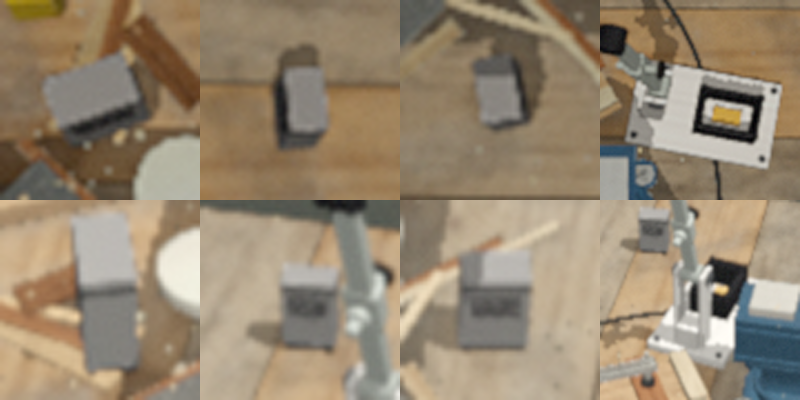

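The cartridge is block A at top-picture (247,229): its top face is clearly wider and it is taller in the side view. The hinge and mouth heights also check out. Next I'll plan the move to a hover over A.

```bash
cat >> h.py <<'E'
def go(xyz,yawdeg,s=None):
    "one-call shift for target, in plan units (may exceed 1)"
    s=s or r.sense(); Rt=Ro.from_euler('xyz',s["ee_rot"]).as_matrix()
    d=Rt.T@(np.array(xyz)-s["tcp_pos"]); dy=(yawdeg-np.degrees(s["ee_rot"][2])+180)%360-180
    return np.round(np.append(d/.2,-dy/30),3)
E
python3 - <<'E'
from h import *
np.set_printoptions(precision=3,suppress=True)
p=r.capture("top");u,v=map(int,proj(p,(.518,.308,.03)))
q=(u-24+93*.24,v-24+90*.24);print(q,atz(p,q,.075))
w=r.capture("wrist");print(np.array(w["T_tool_cam"]),w["vfov"])
print(go((.516,.306,.205),110.6))
E
```

```text
(246.32, 226.6) [0.516 0.308 0.075]
[[-0.    -0.962 -0.272  0.068]
 [ 1.    -0.    -0.    -0.002]
 [ 0.    -0.272  0.962 -0.169]
 [ 0.     0.     0.     1.   ]] 58.304351978374065
[-2.103 -1.111  0.001  1.819]
```

>>> {"api": "apply_moves", "payload": {"plan": [[-1, -0.55, 0, 0], [-1, -0.55, 0, 0], [-1, -0.55, 0, 0], [-1, -0.55, 0, 0], [-1, -0.55, 0, 0]]}}

```text
time_s: 1.6
tcp_pos: [0.3353, 0.4672, 0.2055]
ee_rot: [-3.141, 0.002, 2.878]
wrist_force: [-0.3, -0.2, -0.7]
opening: 0.0855
finger_force: 0.0
```

>>> {"api": "apply_moves", "payload": {"plan": [[-1, -0.55, 0, -0.3], [-1, -0.55, 0, -0.6], [-1, -0.55, 0, -0.8], [-1, -0.55, 0, -1], [-1, -0.55, 0, -1]]}}

```text
time_s: 2.1
tcp_pos: [0.4994, 0.31, 0.2055]
ee_rot: [-3.141, 0.001, -2.878]
wrist_force: [-0.4, -0.4, -0.6]
opening: 0.0859
finger_force: 0.0
```

```bash
python3 - <<'E'
from h import *
np.set_printoptions(precision=3,suppress=True)
s=r.sense();print(s["tcp_pos"],s["ee_rot"],s["time_s"],go((.516,.308,.205),200.6))
p=r.capture("wrist");save(p,"w1")
for d in r.cut_out(p,"cartridge")[:3]:
    m=d["pixels"].astype(np.uint8);b=cv2.minAreaRect(cv2.findNonZero(m));print(d["confidence"],d["extent"],b)
    q=np.array([atz(p,c,.075,s)[:2] for c in cv2.boxPoints(b)]);print(q)
E
```

```text
[0.499 0.31  0.206] [-3.141  0.001 -2.878] 2.1 [-0.077 -0.031  0.003 -0.183]
0.6 [360.4, 50.4, 41.1, 65.1] ((360.4120788574219, 50.99482727050781), (36.05532455444336, 66.0622787475586), 3.3664605617523193)
[[0.406 0.295]
 [0.368 0.287]
 [0.363 0.309]
 [0.401 0.319]]
```

View pics/w1.png

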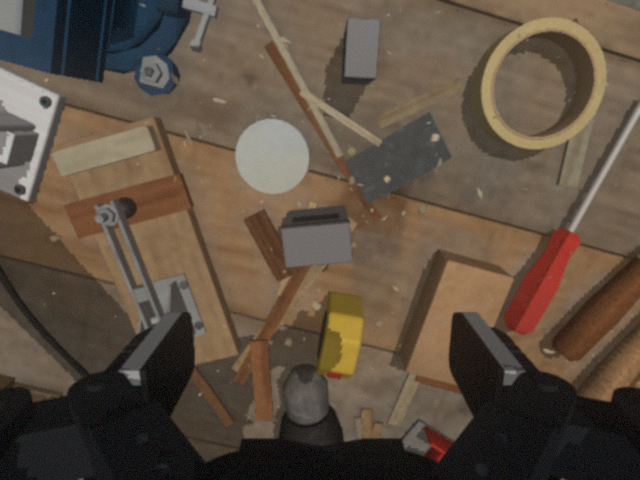

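The wrist picture shows the cartridge's top face with corners near (282,223), (349,219), (352,263) and (284,267), plus the small look-alike at (362,50).

```bash
python3 - <<'E'
from h import *
np.set_printoptions(precision=4,suppress=True)
s=r.sense();p=r.capture("wrist")
fr=p["frame"][200:290,260:380]
cv2.imwrite("pics/c1.png",cv2.resize(fr,None,fx=6,fy=6,interpolation=cv2.INTER_CUBIC)[:,:,::-1])
q=np.array([atz(p,c,.075,s)[:2] for c in [(282,223),(349,219),(352,263),(284,267)]]);print(q,q.mean(0),np.linalg.norm(np.diff(q,axis=0),axis=1))
E
```

```text
[[0.5093 0.2778]
 [0.4945 0.3233]
 [0.5257 0.3343]
 [0.5413 0.2868]] [0.5177 0.3056] [0.0478 0.0331 0.05  ]
```

View pics/c1.png

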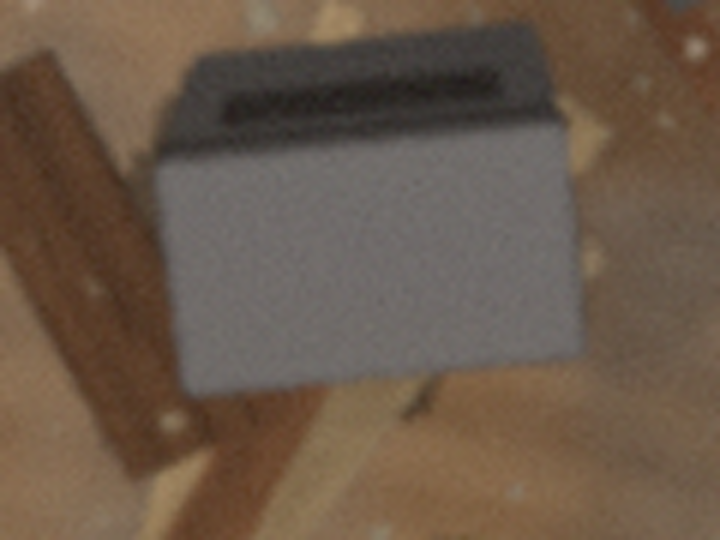

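```bash
python3 - <<'E'
from h import *
np.set_printoptions(precision=4,suppress=True)
s=r.sense();p=r.capture("wrist")
q=np.array([atz(p,c,.075,s)[:2] for c in [(286.7,226.2),(353.7,220.3),(357,259.2),(291.3,265.3)]])
e=q[1]-q[0]+q[2]-q[3];a=np.degrees(np.arctan2(e[1],e[0]));c=q.mean(0)
print(c,a,np.linalg.norm(np.diff(q,axis=0),axis=1),go((*c,.12),a+90),go((*c,.045),a+90))
E
```

```text
[0.5136 0.3126] 110.19831114731083 [0.048  0.0292 0.0483] [-0.079 -0.021  0.426 -0.172] [-0.079 -0.021  0.801 -0.172]
```

>>> {"api": "apply_moves", "payload": {"plan": [[-0.079, -0.021, 0.2, -0.172], [-0.079, -0.021, 0.42, -0.172], [-0.079, -0.021, 0.6, -0.172], [-0.079, -0.021, 0.8, -0.172], [-0.079, -0.021, 0.8, -0.172]]}}

```text
time_s: 2.8
tcp_pos: [0.5078, 0.3128, 0.04]
ee_rot: [-3.14, -0.011, -2.784]
wrist_force: [0.2, -0.4, 0.9]
opening: 0.0857
finger_force: 0.0
```

>>> {"api": "apply_moves", "payload": {"plan": [[0, 0, 0, 0], [0, 0, 0, 0], [0, 0, 0, 0], [0, 0, 0, 0], [0, 0, 0, 0]], "fingers": -1, "force": 40}}

```text
time_s: 3.3
tcp_pos: [0.5199, 0.3084, 0.0515]
ee_rot: [-3.135, 0.008, -2.79]
wrist_force: [1.4, -20.7, 40.4]
opening: 0.0126
finger_force: 19.5
```

>>> {"api": "apply_moves", "payload": {"plan": [[0, 0, 0, 0], [0, 0, -0.1, 0], [0, 0, -0.3, 0], [0, 0, -0.6, 0], [0, 0, -0.6, 0]]}}

```text
time_s: 3.8
tcp_pos: [0.5166, 0.3156, 0.1729]
ee_rot: [3.138, 0.012, -2.787]
wrist_force: [0.4, 1.1, -0.4]
opening: -0.0002
finger_force: 0.0
```

```bash
python3 - <<'E'
from h import *
np.set_printoptions(precision=4,suppress=True)
s=r.sense();print(s["tcp_pos"],np.degrees(s["ee_rot"]),s["opening"],s["finger_force"],s["wrist_force"])
print(go((.50,.10,.2),166))
p=r.capture("wrist");save(p,"w2")
E
```

```text
[0.5166 0.3156 0.1729] [ 179.8177    0.7017 -159.6894] -0.00017305926580880494 0.0 [ 0.4345  1.0871 -0.4068]
[ 0.45  -0.982 -0.144  1.144]
```

View pics/w2.png

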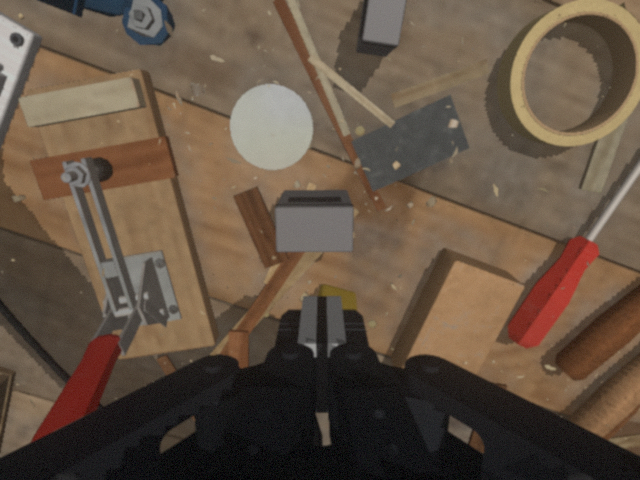

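The grip missed: the cartridge still stands at (314,228), and the shut fingers are at (322,320) over the tape measure. I'll check the wrist calibration and the cartridge's present position.

```bash
python3 - <<'E'
from h import *
np.set_printoptions(precision=4,suppress=True)
s=r.sense();p=r.capture("wrist");print(p["cx"],p["cy"],f(p),{k:v for k,v in p.items() if k not in("frame",)})
for h in (0,.008): print("tip",proj(p,np.array(s["tcp_pos"])-[0,0,h],s))
for n in("top","side","wrist"):
    q=r.capture(n)
    for th in("cartridge","tape_measure"):
        for d in r.cut_out(q,th)[:3]:
            print(n,th,d["confidence"],d["extent"],atz(q,d["extent"][:2],.04,s if n=="wrist" else None))
q=r.capture("top");print(q["cx"],q["cy"]);u,v=map(int,proj(q,(.516,.308,.05)))
a=cv2.resize(q["frame"][v-40:v+40,u-40:u+40],(480,480),interpolation=cv2.INTER_CUBIC)
q=r.capture("side");u,v=map(int,proj(q,(.516,.308,.1)));print(u,v,q["cx"],q["cy"])
b=cv2.resize(q["frame"][v-60:v+60,u-40:u+40],(320,480),interpolation=cv2.INTER_CUBIC)
cv2.imwrite("pics/c2.png",np.hstack([a,b])[:,:,::-1])
E
```

```text
321.441968697143 243.5534288293362 430.2723713766985 {'vfov': 58.304351978374065, 'cx': 321.441968697143, 'cy': 243.5534288293362, 'T_tool_cam': array([[-0.0001, -0.9624, -0.2717,  0.0696],
       [ 1.    , -0.0001, -0.0003, -0.0018],
       [ 0.0002, -0.2717,  0.9624, -0.1691],
       [ 0.    ,  0.    ,  0.    ,  1.    ]]), 'shot': 11}
tip (np.float64(325.92529246133097), np.float64(293.42199990473983))
tip (np.float64(325.69486949592334), np.float64(286.26544524626536))
top cartridge 0.73 [430.4, 197.9, 16.1, 21.9] [ 0.5978 -0.1365  0.04  ]
side cartridge 0.93 [348.2, 309.8, 14.8, 27.0] [0.3734 0.3126 0.04  ]
side cartridge 0.57 [286.6, 301.1, 16.9, 34.5] [0.5117 0.3151 0.04  ]
side tape_measure 0.74 [240.1, 308.1, 36.4, 30.3] [0.6066 0.3565 0.04  ]
side tape_measure 0.43 [313.7, 199.9, 45.0, 94.5] [ 0.5313 -0.0647  0.04  ]
wrist cartridge 0.69 [346.9, 305.1, 10.7, 7.9] [0.5716 0.3548 0.04  ]
wrist cartridge 0.67 [317.2, 232.9, 82.7, 65.6] [0.5261 0.3141 0.04  ]
wrist cartridge 0.59 [386.0, 34.1, 50.6, 68.3] [0.388  0.3101 0.04  ]
wrist tape_measure 0.52 [349.6, 307.1, 16.6, 7.7] [0.5724 0.3574 0.04  ]
316.0177519102485 235.96428126011406
284 279 315.5494855163899 236.71449657193006
```

View pics/c2.png

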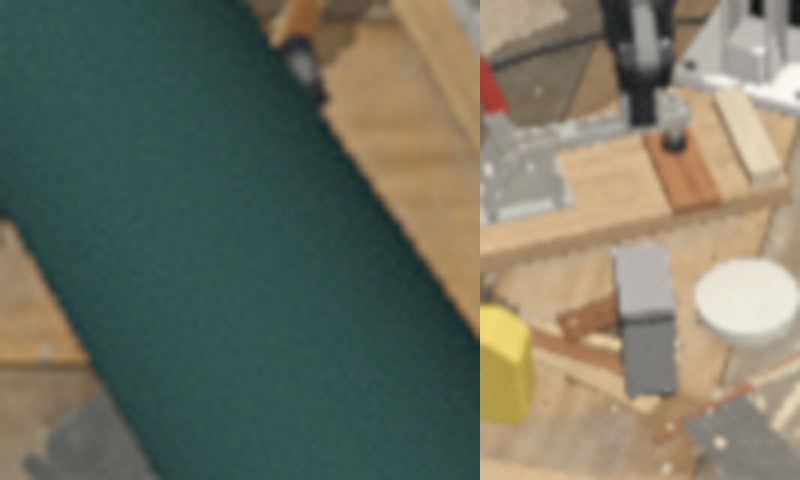

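```bash
python3 - <<'E'
from h import *
np.set_printoptions(precision=4,suppress=True)
s=r.sense();p=r.capture("side");T=np.array(s["tcp_pos"])
for dx in(-.02,-.01,0,.01,.02): print(dx,proj(p,T+[dx,0,-.008]))
for X in [(.5136,.3126,.075),(.516,.308,.075),(.5136,.3126,0)]: print(X,proj(p,X))
w=r.capture("wrist");print(atz(w,(314,229),.075,s), atz(w,(322,297),T[2]-.008,s))
t=r.capture("top");print(atz(t,(246.3,226.6),.075), s["effort"],s["joint_positions"])
E
```

```text
-0.02 (np.float64(293.6923669034724), np.float64(263.31718098995276))
-0.01 (np.float64(289.0463812177041), np.float64(262.6475123880226))
0 (np.float64(284.41249765087764), np.float64(261.97958817568394))
0.01 (np.float64(279.7906689781028), np.float64(261.31340154597945))
0.02 (np.float64(275.1808482198784), np.float64(260.6489457273219))
(0.5136, 0.3126, 0.075) (np.float64(285.52015164192073), np.float64(289.1088645407526))
(0.516, 0.308, 0.075) (np.float64(284.9731474719054), np.float64(287.4787704985816))
(0.5136, 0.3126, 0) (np.float64(286.663438028811), np.float64(312.34068684423335))
[0.5095 0.305  0.075 ] [0.5182 0.3135 0.1566]
[0.5159 0.3076 0.075 ] [ -0.0025 -48.9797   0.5726 -23.2062   0.0105   0.0058  -0.    ] [-0.6317  0.4281  0.0358  1.7663 -0.0183  0.9484  1.3372]
```

The cameras agree on where the cartridge is. Both views, and the contact I felt, put the real fingertips about 30 mm higher than the TCP frame suggests, so the fingers closed on the cartridge's top. The cartridge still stands. I'll open, realign and go about 25 mm lower, which stays clear of the bench either way.

>>> {"api": "apply_moves", "payload": {"plan": [[0, 0, 0, 0], [0, 0, 0, 0], [0, 0, 0, 0], [0, 0, 0, 0], [0, 0, 0, 0]], "fingers": 1}}

```text
time_s: 5.1
tcp_pos: [0.5131, 0.3134, 0.1652]
ee_rot: [3.142, 0.0, -2.787]
wrist_force: [-0.4, -0.8, 0.1]
opening: 0.0721
finger_force: 0.0
```

```bash
python3 - <<'E'
from h import *
np.set_printoptions(precision=4,suppress=True)
s=r.sense();print(s["tcp_pos"],s["ee_rot"],s["opening"],go((.514,.309,.016),200.2))
p=r.capture("wrist")
for d in r.cut_out(p,"cartridge")[:2]:
  b=cv2.minAreaRect(cv2.findNonZero(d["pixels"].astype(np.uint8)));print(d["confidence"],b)
E
```

```text
[0.5131 0.3134 0.1652] [ 3.1416  0.0001 -2.7868] 0.0721064631750625 [ 0.003 -0.022  0.746  0.004]
0.89 ((384.2637023925781, 29.985137939453125), (43.70043182373047, 67.62680053710938), 9.039483070373535)
0.71 ((316.0, 231.0), (64.0, 80.0), 90.0)
```

>>> {"api": "apply_moves", "payload": {"plan": [[0, -0.02, 0.2, 0], [0, -0.02, 0.4, 0], [0, -0.02, 0.55, 0], [0, -0.02, 0.65, 0], [0, -0.02, 0.74, 0]]}}

```text
time_s: 5.7
tcp_pos: [0.514, 0.3093, 0.0157]
ee_rot: [-3.141, -0.001, -2.787]
wrist_force: [0.1, 0.7, 0.5]
opening: 0.0853
finger_force: 0.0
```

>>> {"api": "apply_moves", "payload": {"plan": [[0, 0, 0, 0], [0, 0, 0, 0], [0, 0, 0, 0], [0, 0, 0, 0], [0, 0, 0, 0]], "fingers": -1, "force": 30}}

```text
time_s: 6.2
tcp_pos: [0.5151, 0.31, 0.0183]
ee_rot: [3.141, 0.002, -2.787]
wrist_force: [0.0, -0.0, 1.3]
opening: 0.0499
finger_force: 33.1
```

>>> {"api": "apply_moves", "payload": {"plan": [[0, 0, 0, 0], [0, 0, 0, 0], [0, 0, 0, 0]]}}

```text
time_s: 6.5
tcp_pos: [0.5151, 0.3101, 0.0183]
ee_rot: [3.141, 0.002, -2.787]
wrist_force: [-0.7, -0.3, 6.7]
opening: 0.0493
finger_force: 33.6
```

The cartridge is held: the opening reads 50 mm, which is its long side. I'll lift it above the clamp arm's height before crossing.

>>> {"api": "apply_moves", "payload": {"plan": [[0, 0, -0.1, 0], [0, 0, -0.3, 0], [0, 0, -0.55, 0], [0, 0, -0.8, 0], [0, 0, -1, 0]]}}

```text
time_s: 7.0
tcp_pos: [0.5146, 0.3096, 0.2199]
ee_rot: [3.141, 0.002, -2.787]
wrist_force: [0.9, 0.2, -2.8]
opening: 0.0499
finger_force: 32.7
```

>>> {"api": "apply_moves", "payload": {"plan": [[0, 0, -0.2, 0], [0, 0, -0.45, 0.25], [0, 0, -0.65, 0.5], [0, 0, -0.8, 0.75], [0, 0, -0.8, 1]]}}

```text
time_s: 7.5
tcp_pos: [0.516, 0.3104, 0.3823]
ee_rot: [3.136, 0.006, 2.967]
wrist_force: [0.2, -0.3, -2.9]
opening: 0.0495
finger_force: 32.8
```

```bash
python3 - <<'E'
from h import *
np.set_printoptions(precision=4,suppress=True)
s=r.sense();print(s["tcp_pos"],s["ee_rot"],s["opening"],s["wrist_force"],go((.565,-.04,.38),166))
E
```

```text
[0.516  0.3104 0.3823] [3.1355 0.0059 2.9673] 0.049518741865569475 [ 0.178  -0.2536 -2.9254] [-0.545 -1.683  0.004  0.134]
```

>>> {"api": "apply_moves", "payload": {"plan": [[-0.06, -0.2, 0, 0], [-0.13, -0.4, 0, 0], [-0.2, -0.6, 0, 0], [-0.27, -0.84, 0, 0], [-0.27, -0.84, 0, 0]]}}

```text
time_s: 8.0
tcp_pos: [0.5404, 0.1256, 0.3772]
ee_rot: [-3.138, 0.001, 2.96]
wrist_force: [-0.7, 0.2, -2.6]
opening: 0.0495
finger_force: 32.9
```

>>> {"api": "apply_moves", "payload": {"plan": [[-0.06, -0.2, 0, 0], [-0.13, -0.4, 0, 0], [-0.2, -0.6, 0, 0.13], [-0.27, -0.84, 0, 0.13], [-0.27, -0.84, 0, 0.13]]}}

```text
time_s: 8.5
tcp_pos: [0.5638, -0.0489, 0.377]
ee_rot: [-3.137, 0.001, 2.892]
wrist_force: [-0.3, -0.2, -1.4]
opening: 0.0495
finger_force: 32.9
```

>>> {"api": "apply_moves", "payload": {"plan": [[0, 0, 0.2, 0], [0, 0, 0.4, 0], [0, 0, 0.6, 0], [0, 0, 0.7, 0], [0, 0, 0.7, 0]]}}

```text
time_s: 9.0
tcp_pos: [0.5617, -0.0393, 0.2335]
ee_rot: [-3.139, -0.008, 2.905]
wrist_force: [-0.8, 0.4, -2.0]
opening: 0.0499
finger_force: 32.7
```

```bash
python3 - <<'E'
from h import *
np.set_printoptions(precision=4,suppress=True)
r.capture("wrist");s=r.sense();print(s["tcp_pos"],s["ee_rot"],s["opening"],s["time_s"],s["qvel"].round(3))
p=r.capture("wrist");save(p,"w3")
for th,z in(("pocket_mouth",.05),("pocket_floor",.012),("clamp_hinge",.109),("cradle",0)):
    for d in r.pinpoint(p,th)[:2]: print(th,d["centre"],d["confidence"],atz(p,d["centre"],z,s))
E
```

```text
[ 0.5634 -0.0395  0.2359] [-3.1405 -0.0033  2.9047] 0.04929917303182925 9.05 [-0.    -0.035  0.009 -0.055  0.     0.007  0.001]
pocket_mouth [314.2, 121.4] 0.61 [ 0.494  -0.0309  0.05  ]
pocket_floor [319.4, 123.8] 0.94 [ 0.4967 -0.0275  0.012 ]
clamp_hinge [434.4, 115.8] 0.72 [0.5097 0.048  0.109 ]
cradle [317.6, 122.0] 0.91 [ 0.4948 -0.0288  0.    ]
```

View pics/w3.png

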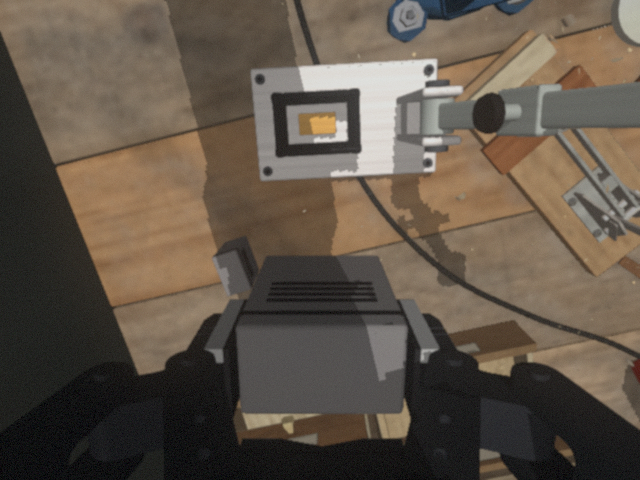

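The picture shows the cartridge held squarely (top face about (242–405, 316–412)). The empty cradle is also in view, with the black pocket frame at about (272–360, 90–157). I'll fit the pocket frame and the held cartridge's offset.

```bash
python3 - <<'E'
from h import *
from scipy.optimize import least_squares
np.set_printoptions(precision=4,suppress=True)
s=r.sense();p=r.capture("wrist");g=cv2.cvtColor(p["frame"],cv2.COLOR_RGB2GRAY)
m=np.zeros_like(g);m[82:168,262:372]=(g[82:168,262:372]<70)*255
n,l,st,c=cv2.connectedComponentsWithStats(m);k=1+np.argmax(st[1:,4]);m=(l==k).astype(np.uint8);print(st[k])
o=cv2.approxPolyDP(cv2.convexHull(cv2.findNonZero(m)),5,True)[:,0];print("outer",o.tolist())
cs,_=cv2.findContours(m,cv2.RETR_CCOMP,cv2.CHAIN_APPROX_NONE)
for c in cs: print(len(c),cv2.minAreaRect(c))
def order(q):
    q=np.array(q,float);a=np.arctan2(q[:,1]-q[:,1].mean(),q[:,0]-q[:,0].mean());return q[np.argsort(a)]
ob=order(o) if len(o)==4 else order(cv2.boxPoints(cv2.minAreaRect(o)))
def model(v,z=.05,a=.035,b=.025):
    R=np.array([[np.cos(v[2]),-np.sin(v[2])],[np.sin(v[2]),np.cos(v[2])]])
    return order([proj(p,[*(R@[i*a*v[3],j*b*v[3]]+v[:2]),z],s) for i,j in((1,1),(1,-1),(-1,-1),(-1,1))])
S=least_squares(lambda v:(model(v)-ob).ravel(),[.495,-.029,np.radians(77),1]);print(S.x[:2],np.degrees(S.x[2]),S.x[3],S.fun.round(1))
pl=order([(252,70),(437,60),(435,172),(262,181)])
S2=least_squares(lambda v:(model(v,.012,.08,.048)-pl).ravel(),[.5,0,np.radians(77),1]);print("plate",S2.x[:2],np.degrees(S2.x[2]),S2.x[3])
# held cartridge, tool frame
s0=dict(tcp_pos=[0,0,0],ee_rot=[0,0,0])
for z in(-.055,-.05): 
    q=np.array([atz(p,c,z,s0) for c in((245,317),(405,315),(405,412),(242,412))]);print("cart tool",q.mean(0),q[:,:2].tolist())
print(s["tcp_pos"],s["ee_rot"])
E
```

```text
[ 271   86   88   67 2738]
outer [[358, 146], [276, 151], [271, 91], [356, 86]]
287 ((315.06646728515625, 119.01712799072266), (63.305973052978516, 86.24862670898438), 87.73949432373047)
200 ((316.3771057128906, 119.16436004638672), (42.625213623046875, 63.7013053894043), 86.98721313476562)
[ 0.4956 -0.0299] 79.696018854352 0.942548565885705 [ 0.4 -0.6 -0.5 -0.7 -0.5  0.8  0.6  0.6]
plate [ 0.5048 -0.0043] 79.3733514663224 0.9899960210399403
cart tool [-0.0018 -0.0012 -0.055 ] [[0.014147728060079495, -0.024112661363072566], [0.014775394769351781, 0.022161415396373615], [-0.01797770585881714, 0.023885665903812105], [-0.017976035013133287, -0.026597799344191778]]
cart tool [-0.0048 -0.0011 -0.05  ] [[0.011767232965320909, -0.025083557949684487], [0.012422413731290959, 0.023218964086192014], [-0.021766434012979938, 0.02501879790165366], [-0.02176468992501289, -0.027677633088540723]]
[ 0.5655 -0.0397  0.2388] [3.1407 0.0028 2.9047]
```

```bash
python3 - <<'E'
from h import *
np.set_printoptions(precision=4,suppress=True)
s=r.sense();print(s["tcp_pos"],s["ee_rot"][2],go((.4947,-.0281,.239),169.5),go((.4947,-.0281,.11),169.5))
E
```

```text
[ 0.5653 -0.0398  0.2387] 2.9046667159836033 [ 0.357 -0.026 -0.003 -0.102] [ 0.358 -0.027  0.642 -0.102]
```

>>> {"api": "apply_moves", "payload": {"plan": [[0.15, -0.01, 0, -0.05], [0.3, -0.026, 0, -0.1], [0.357, -0.026, 0.2, -0.1], [0.357, -0.026, 0.4, -0.1], [0.357, -0.026, 0.55, -0.1]]}}

```text
time_s: 9.85
tcp_pos: [0.4936, -0.0277, 0.1266]
ee_rot: [3.141, 0.001, 2.957]
wrist_force: [-0.3, 0.4, -2.3]
opening: 0.0498
finger_force: 32.8
```

```bash
python3 - <<'E'
from h import *
np.set_printoptions(precision=4,suppress=True)
r.capture("side");r.capture("side");s=r.sense();print(s["tcp_pos"],s["ee_rot"],s["wrist_force"],go((.4947,-.0281,.11),169.5))
p=r.capture("wrist");q=r.capture("side")
u,v=map(int,proj(q,(.4955,-.03,.1)));b=cv2.resize(q["frame"][v-40:v+40,u-27:u+27],(405,600),interpolation=cv2.INTER_CUBIC)
cv2.imwrite("pics/w4.png",np.hstack([cv2.resize(p["frame"][60:480,120:520],(395,600))[:, :395],b])[:,:,::-1])
E
```

```text
[ 0.4912 -0.028   0.1247] [-3.1399 -0.0062  2.9571] [-0.2666  0.13   -1.6199] [-0.018  0.003  0.073 -0.002]
```

View pics/w4.png

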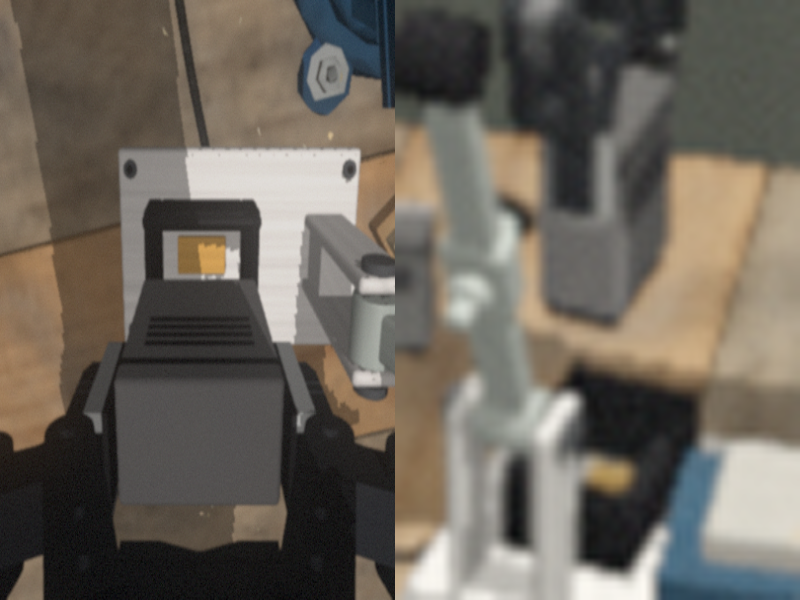

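The wrist half shows the pocket's brass plate centred at about crop (201,255), with the held cartridge's lower front edge at crop (143–253, 283). The side half shows the cartridge above and nearly over the pocket. I'll compute the remaining offset relatively.

```bash
python3 - <<'E'
from h import *
np.set_printoptions(precision=4,suppress=True)
s=r.sense();p=r.capture("wrist")
F=lambda x,y:(120+x*400/395,60+y*.7)
g=p["frame"].astype(int);m=((g[:,:,0]-g[:,:,2]>60)&(g[:,:,0]>120)).astype(np.uint8);m[:200]=0;m[262:]=0;m[:,:290]=0;m[:,370:]=0
b=cv2.boundingRect(m);print("brass bbox",b,m.sum())
bc=atz(p,F(201.5,255.5),.020,s);print("brass by eye",bc, "by mask",atz(p,(b[0]+b[2]/2,b[1]+b[3]/2),.02,s))
s0=dict(tcp_pos=[0,0,0],ee_rot=[0,0,0])
for z in(.008,.014): print("front edge tool",[atz(p,F(*c),z,s0) for c in((143,283),(253,283))])
for z in(-.056,-.05): print("top tool",[atz(p,F(*c),z,s0) for c in((120,373),(280,373),(280,502),(119,502))])
print(s["tcp_pos"],s["ee_rot"])
E
```

```text
brass bbox (300, 219, 47, 25) 1138
brass by eye [ 0.5011 -0.0297  0.02  ] by mask [ 0.4961 -0.0292  0.02  ]
front edge tool [array([ 0.012 , -0.0265,  0.008 ]), array([0.012 , 0.0216, 0.008 ])]
front edge tool [array([ 0.0101, -0.0273,  0.014 ]), array([0.0101, 0.0224, 0.014 ])]
top tool [array([ 0.0134, -0.025 , -0.056 ]), array([ 0.0134,  0.0216, -0.056 ]), array([-0.0169,  0.0232, -0.056 ]), array([-0.0169, -0.0268, -0.056 ])]
top tool [array([ 0.0105, -0.0262, -0.05  ]), array([ 0.0105,  0.0229, -0.05  ]), array([-0.0214,  0.0245, -0.05  ]), array([-0.0214, -0.0282, -0.05  ])]
[ 0.4947 -0.0282  0.1282] [3.1416 0.001  2.9568]
```

>>> {"api": "apply_moves", "payload": {"plan": [[0.008, 0.006, 0.08, 0], [0.008, 0.006, 0.16, 0], [0.008, 0.006, 0.25, 0], [0.008, 0.006, 0.3, 0], [0.008, 0.006, 0.3, 0]]}}

```text
time_s: 10.6
tcp_pos: [0.4929, -0.0266, 0.0675]
ee_rot: [3.141, 0.0, 2.957]
wrist_force: [-0.6, 0.2, -2.9]
opening: 0.0495
finger_force: 32.8
```

>>> {"api": "apply_moves", "payload": {"plan": [[0, 0, 0.01, 0], [0, 0, 0.03, 0], [0, 0, 0.05, 0], [0, 0, 0.05, 0]]}}

```text
time_s: 11.0
tcp_pos: [0.4923, -0.0266, 0.057]
ee_rot: [-3.142, -0.0, 2.957]
wrist_force: [0.0, -0.5, -2.3]
opening: 0.0495
finger_force: 32.8
```

>>> {"api": "apply_moves", "payload": {"plan": [[0, 0, 0.01, 0], [0, 0, 0.02, 0], [0, 0, 0.03, 0], [0, 0, 0.03, 0]]}}

```text
time_s: 11.4
tcp_pos: [0.4926, -0.0266, 0.051]
ee_rot: [-3.141, 0.0, 2.957]
wrist_force: [0.4, -0.7, -1.5]
opening: 0.0494
finger_force: 32.8
```

>>> {"api": "apply_moves", "payload": {"plan": [[0, 0, 0.01, 0], [0, 0, 0.02, 0], [0, 0, 0.02, 0]]}}

```text
time_s: 11.7
tcp_pos: [0.4926, -0.0266, 0.047]
ee_rot: [-3.142, 0.0, 2.957]
wrist_force: [-0.5, 0.8, -2.7]
opening: 0.0491
finger_force: 32.8
```

>>> {"api": "apply_moves", "payload": {"plan": [[0, 0, 0.01, 0], [0, 0, 0.02, 0], [0, 0, 0.03, 0], [0, 0, 0.03, 0]]}}

```text
time_s: 12.1
tcp_pos: [0.4926, -0.0266, 0.041]
ee_rot: [-3.142, 0.0, 2.957]
wrist_force: [1.2, 0.1, -2.0]
opening: 0.0497
finger_force: 32.8
```

>>> {"api": "apply_moves", "payload": {"plan": [[0, 0, 0.005, 0], [0, 0, 0.01, 0], [0, 0, 0.01, 0]]}}

```text
time_s: 12.4
tcp_pos: [0.4926, -0.0266, 0.0391]
ee_rot: [3.142, 0.0, 2.957]
wrist_force: [1.4, -0.1, -2.6]
opening: 0.0498
finger_force: 32.8
```

>>> {"api": "apply_moves", "payload": {"plan": [[0, 0, 0.005, 0], [0, 0, 0.01, 0], [0, 0, 0.01, 0]]}}

```text
time_s: 12.7
tcp_pos: [0.4927, -0.0266, 0.0375]
ee_rot: [3.141, 0.0, 2.957]
wrist_force: [0.2, 0.4, 4.6]
opening: 0.0494
finger_force: 33.6
```

>>> {"api": "apply_moves", "payload": {"plan": [[0, 0, 0.005, 0], [0, 0, 0.005, 0]]}}

```text
time_s: 12.9
tcp_pos: [0.4927, -0.0266, 0.0364]
ee_rot: [3.141, 0.0, 2.957]
wrist_force: [-2.1, 0.4, 4.7]
opening: 0.0496
finger_force: 33.6
```

Contact on the spring plate, with about 7 N change. Releasing and lifting clear.

>>> {"api": "apply_moves", "payload": {"plan": [[0, 0, 0, 0], [0, 0, 0, 0], [0, 0, 0, 0], [0, 0, 0, 0]], "fingers": 0.5}}

```text
time_s: 13.3
tcp_pos: [0.4924, -0.0266, 0.036]
ee_rot: [-3.142, -0.0, 2.957]
wrist_force: [0.2, -0.2, -0.4]
opening: 0.0643
finger_force: 0.0
```

>>> {"api": "apply_moves", "payload": {"plan": [[0, 0, -0.05, 0], [0, 0, -0.2, 0], [0, 0, -0.45, 0], [0, 0, -0.7, 0], [0, 0, -0.95, 0]]}}

```text
time_s: 13.8
tcp_pos: [0.492, -0.0268, 0.2288]
ee_rot: [3.142, 0.0, 2.957]
wrist_force: [1.2, 1.0, -0.3]
opening: 0.0643
finger_force: 0.0
```

>>> {"api": "apply_moves", "payload": {"plan": [[0, 0, -0.2, 0.25], [0, 0, -0.4, 0.5], [0, 0, -0.6, 0.75], [0, 0, -0.8, 1], [0, 0, -0.8, 1]]}}

```text
time_s: 14.3
tcp_pos: [0.4947, -0.027, 0.3925]
ee_rot: [3.133, 0.007, 2.431]
wrist_force: [-0.3, -1.4, -0.9]
opening: 0.0642
finger_force: 0.0
```

```bash
python3 - <<'E'
from h import *
np.set_printoptions(precision=4,suppress=True)
q=r.capture("side");r.capture("side");s=r.sense();print(s["tcp_pos"],s["ee_rot"],s["opening"],s["wrist_force"])
p=r.capture("wrist");t=r.capture("top")
for n,c in(("wrist",p),("top",t),("side",q)):
  for th,z in(("clamp_handle",.28),("cartridge",.095)):
    for d in r.pinpoint(c,th)[:2]: print(n,th,d["centre"],round(d["confidence"],2),atz(c,d["centre"],z,s if n=="wrist" else None))
    if th=="cartridge" : 
      for d in r.cut_out(c,th)[:3]: print("  cut",d["confidence"],d["extent"],atz(c,d["extent"][:2],z,s if n=="wrist" else None))
save(p,"w5"); save(q,"s5"); save(t,"t5")
E
```

```text
[ 0.4925 -0.0267  0.3874] [3.1396 0.0014 2.4342] 0.0637556881011119 [ 0.1064  0.2166 -0.8161]
wrist clamp_handle [508.6, 132.3] 0.85 [0.5207 0.1006 0.28  ]
wrist cartridge [322.8, 179.6] 0.96 [ 0.4867 -0.0212  0.095 ]
wrist cartridge [315.0, 282.2] 0.63 [ 0.57  -0.104  0.095]
  cut 0.64 [325.1, 186.1, 54.3, 47.5] [ 0.4937 -0.0239  0.095 ]
  cut 0.57 [315.7, 291.9, 34.2, 42.5] [ 0.5795 -0.1112  0.095 ]
top clamp_handle [330.3, 206.6] 0.86 [0.5185 0.1107 0.28  ]
top clamp_handle [197.7, 213.7] 0.61 [0.5017 0.3806 0.28  ]
top cartridge [386.0, 238.0] 0.61 [ 0.4874 -0.0212  0.095 ]
top cartridge [247.2, 288.6] 0.49 [0.3668 0.2985 0.095 ]
  cut 0.75 [248.4, 286.0, 15.5, 15.7] [0.3728 0.2959 0.095 ]
  cut 0.73 [388.2, 234.8, 25.2, 19.6] [ 0.4951 -0.0264  0.095 ]
  cut 0.69 [192.8, 209.1, 29.5, 48.2] [0.553  0.4325 0.095 ]
side clamp_handle [302.9, 159.2] 0.62 [0.5184 0.1071 0.28  ]
side cartridge [322.4, 214.8] 0.69 [0.4817 0.0633 0.095 ]
side cartridge [350.1, 320.6] 0.68 [0.3585 0.391  0.095 ]
  cut 0.83 [349.3, 309.2, 16.8, 21.4] [0.3651 0.3606 0.095 ]
  cut 0.67 [294.3, 186.7, 13.0, 23.6] [ 0.5779 -0.0389  0.095 ]
  cut 0.61 [324.8, 202.2, 15.9, 26.4] [0.486  0.0112 0.095 ]
```

The cartridge now sits in the pocket (the top and wrist views agree on about (.495,-.025)). The handle is at about (.519,.106,.28), giving θ≈1.89. Next is moving over the handle.

```bash
python3 - <<'E'
from h import *
np.set_printoptions(precision=4,suppress=True)
s=r.sense();print(go((.519,.105,.387),79.5))
a=np.radians(79.5);h=np.array([.5102,.0492,.109])
for t in(1.89,1.7,1.5,1.2,.9,.6,.3,.1,0): print(t,h+.18*np.array([-np.cos(t)*np.cos(a),-np.cos(t)*np.sin(a),np.sin(t)]))
E
```

```text
[ 0.327  0.586 -0.006  1.998]
1.89 [0.5205 0.1047 0.2799]
1.7 [0.5144 0.072  0.2875]
1.5 [0.5079 0.0367 0.2885]
1.2 [ 0.4983 -0.0149  0.2768]
0.9 [ 0.4898 -0.0608  0.25  ]
0.6 [ 0.4831 -0.0969  0.2106]
0.3 [ 0.4789 -0.1199  0.1622]
0.1 [ 0.4776 -0.1269  0.127 ]
0 [ 0.4774 -0.1278  0.109 ]
```

>>> {"api": "apply_moves", "payload": {"plan": [[0, 0, 0, 0.28], [0, 0, 0, 0.56], [0, 0, 0, 0.84], [0, 0, 0, 1], [0, 0, 0, 1]]}}

```text
time_s: 15.45
tcp_pos: [0.4925, -0.0266, 0.3861]
ee_rot: [-3.141, -0.0, 1.91]
wrist_force: [-0.1, -1.1, 0.3]
opening: 0.0643
finger_force: 0.0
```

>>> {"api": "apply_moves", "payload": {"plan": [[0, 0, 0, 0.28], [0, 0, 0, 0.56], [0, 0, 0, 0.84], [0, 0, 0, 1], [0, 0, 0, 1]]}}

```text
time_s: 15.95
tcp_pos: [0.4925, -0.0266, 0.3862]
ee_rot: [3.142, -0.0, 1.388]
wrist_force: [-1.0, 0.6, 0.6]
opening: 0.0639
finger_force: 0.0
```

```bash
python3 - <<'E'
from h import *
np.set_printoptions(precision=4,suppress=True)
s=r.sense();print(s["tcp_pos"],s["ee_rot"],go((.519,.105,.387),79.5))
E
```

```text
[ 0.4925 -0.0266  0.3862] [ 3.1416 -0.      1.3881] [ 0.671  0.011 -0.004  0.001]
```

>>> {"api": "apply_moves", "payload": {"plan": [[0.2, 0, 0, 0], [0.4, 0.01, 0, 0], [0.6, 0.01, 0, 0], [0.67, 0.01, 0, 0], [0.67, 0.01, 0, 0]]}}

```text
time_s: 16.45
tcp_pos: [0.5189, 0.1071, 0.3856]
ee_rot: [-3.141, 0.001, 1.393]
wrist_force: [-0.2, -0.1, -0.6]
opening: 0.0644
finger_force: 0.0
```

```bash
python3 - <<'E'
from h import *
np.set_printoptions(precision=4,suppress=True)
r.capture("wrist");r.capture("wrist");s=r.sense();p=r.capture("wrist");save(p,"w6")
print(s["tcp_pos"])
for d in r.pinpoint(p,"clamp_handle")[:2]: print(d,atz(p,d["centre"],.28,s))
for d in r.search_frame(p,"clamp_handle")[:2]: print(d)
print("expected",proj(p,(.5205,.1047,.28),s),proj(p,(.519,.105,.294),s))
E
```

```text
[0.5191 0.1033 0.3861]
{'centre': [324.2, 231.7], 'confidence': 0.8} [0.5207 0.1001 0.28  ]
{'centre': [323.3, 274.6], 'confidence': 0.44} [0.5146 0.0707 0.28  ]
{'extent': [325.4, 238.7, 36.9, 54.7], 'confidence': 0.68}
{'extent': [235.6, 387.8, 12.1, 100.7], 'confidence': 0.58}
expected (np.float64(322.67629392475015), np.float64(225.02461557649102)) (np.float64(320.29551963521294), np.float64(230.1752487938648))
```

View pics/w6.png

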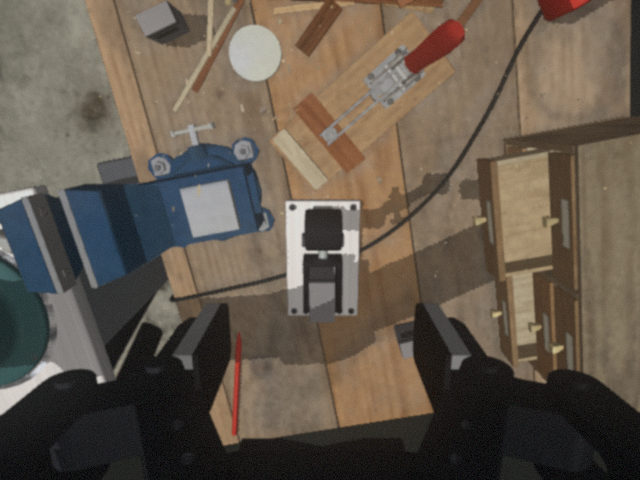

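The handle shows as the black block at (323,229), centred between the fingers and matching the fitted position. I used all ten pictures, so from here I'll go by numbers. Descending and pinching.

>>> {"api": "apply_moves", "payload": {"plan": [[0, 0.005, 0.2, 0], [0, 0.005, 0.4, 0], [0, 0.005, 0.55, 0], [0, 0.005, 0.64, 0], [0, 0.005, 0.7, 0]]}}

```text
time_s: 17.2
tcp_pos: [0.5194, 0.1032, 0.2449]
ee_rot: [-3.14, 0.001, 1.385]
wrist_force: [-0.7, -0.1, -0.3]
opening: 0.064
finger_force: 0.0
```

>>> {"api": "apply_moves", "payload": {"plan": [[0, 0, 0, 0], [0, 0, 0, 0], [0, 0, 0, 0], [0, 0, 0, 0], [0, 0, 0, 0]], "fingers": -1, "force": 30}}

```text
time_s: 17.7
tcp_pos: [0.5205, 0.1046, 0.2477]
ee_rot: [3.14, -0.001, 1.386]
wrist_force: [-2.5, -1.4, 6.4]
opening: 0.0231
finger_force: 30.9
```

>>> {"api": "apply_moves", "payload": {"plan": [[0, 0, 0, 0], [0, 0, 0, 0]]}}

```text
time_s: 17.9
tcp_pos: [0.5205, 0.1046, 0.2477]
ee_rot: [3.14, -0.001, 1.386]
wrist_force: [-2.0, -0.2, 6.9]
opening: 0.0236
finger_force: 30.9
```

```bash
python3 - <<'E'
import numpy as np
th=1.89-.1*np.arange(0,19);q=np.c_[-.18*np.cos(th),-.18*np.sin(th)]/.2
for i in range(0,15,5): print(th[i+5].round(2),(q[i+1:i+6]-q[i]).round(3).tolist())
E
```

```text
1.39 [[-0.087, -0.024], [-0.175, -0.039], [-0.265, -0.045], [-0.355, -0.043], [-0.444, -0.031]]
0.89 [[-0.088, 0.021], [-0.173, 0.05], [-0.254, 0.087], [-0.332, 0.133], [-0.405, 0.186]]
0.39 [[-0.067, 0.06], [-0.128, 0.126], [-0.181, 0.199], [-0.228, 0.276], [-0.266, 0.357]]
```

>>> {"api": "apply_moves", "payload": {"plan": [[-0.087, 0, -0.024, 0], [-0.175, 0, -0.039, 0], [-0.265, 0, -0.045, 0], [-0.355, 0, -0.043, 0], [-0.444, 0, -0.031, 0]]}}

```text
time_s: 18.4
tcp_pos: [0.5049, 0.0208, 0.2536]
ee_rot: [3.139, -0.006, 1.389]
wrist_force: [1.6, 8.2, 0.7]
opening: 0.023
finger_force: 30.0
```

```bash
python3 - <<'E'
from h import *
np.set_printoptions(precision=3,suppress=True)
q=r.capture("side");s=r.sense();print(s["tcp_pos"],s["ee_rot"],s["opening"],s["wrist_force"])
a=np.radians(79.5)
print("handle px expected",proj(q,(.5102+.032*-np.cos(a)/1,.0492-.032*np.sin(a),.286)))
for n,c in(("side",q),("top",r.capture("top")),("wrist",r.capture("wrist"))):
  for d in r.pinpoint(c,"clamp_handle")[:2]: print(n,d["centre"],d["confidence"],atz(c,d["centre"],.286,s if n=="wrist" else None))
E
```

```text
[0.504 0.017 0.253] [ 3.14  -0.004  1.385] 0.023244177518710933 [0.395 4.38  0.578]
handle px expected (np.float64(317.27174271867625), np.float64(137.21889364104823))
side [314.5, 139.5] 0.93 [0.509 0.029 0.286]
top [370.1, 211.8] 0.67 [0.507 0.03  0.286]
wrist [319.1, 310.5] 0.79 [0.504 0.021 0.286]
```

The handle follows, with about 8 N of drag as expected. Continuing the arc.

>>> {"api": "apply_moves", "payload": {"plan": [[-0.088, 0, 0.021, 0], [-0.173, 0, 0.05, 0], [-0.254, 0, 0.087, 0], [-0.332, 0, 0.133, 0], [-0.405, 0, 0.186, 0]]}}

```text
time_s: 19.2
tcp_pos: [0.4895, -0.0617, 0.2168]
ee_rot: [3.14, -0.002, 1.388]
wrist_force: [-3.7, 2.9, 11.4]
opening: 0.0232
finger_force: 33.9
```

>>> {"api": "apply_moves", "payload": {"plan": [[-0.067, 0, 0.06, 0], [-0.128, 0, 0.126, 0], [-0.181, 0, 0.199, 0], [-0.228, 0, 0.276, 0], [-0.228, 0, 0.276, 0]]}}

```text
time_s: 19.7
tcp_pos: [0.4802, -0.1106, 0.1593]
ee_rot: [3.141, 0.004, 1.384]
wrist_force: [-0.8, -8.5, -2.1]
opening: 0.0231
finger_force: 39.6
```

```bash
python3 - <<'E'
from h import *
np.set_printoptions(precision=3,suppress=True)
r.capture("side");r.capture("side");q=r.capture("side");s=r.sense();print(s["tcp_pos"],s["ee_rot"],s["opening"],s["wrist_force"])
for n,c in(("side",q),("top",r.capture("top")),("wrist",r.capture("wrist"))):
  for d in r.pinpoint(c,"clamp_handle")[:1]: print(n,d["centre"],d["confidence"],atz(c,d["centre"],.195,s if n=="wrist" else None))
E
```

```text
[ 0.48 -0.11  0.16] [3.141 0.004 1.384] 0.023384874693366666 [-0.864 -9.039 -2.08 ]
side [336.5, 142.6] 0.89 [ 0.481 -0.117  0.195]
top [427.7, 231.6] 0.86 [ 0.484 -0.101  0.195]
wrist [318.5, 314.5] 0.74 [ 0.48  -0.106  0.195]
```

>>> {"api": "apply_moves", "payload": {"plan": [[-0.033, 0, 0.05, 0], [-0.055, 0, 0.1, 0], [-0.075, 0, 0.15, 0], [-0.083, 0, 0.183, 0], [-0.083, 0, 0.183, 0]], "force": 20}}

```text
time_s: 20.6
tcp_pos: [0.4773, -0.1263, 0.1232]
ee_rot: [3.141, 0.003, 1.384]
wrist_force: [-1.0, -7.6, -1.4]
opening: 0.023
finger_force: 44.8
```

>>> {"api": "apply_moves", "payload": {"plan": [[0, 0, 0, 0], [0, 0, 0, 0]]}}

```text
time_s: 20.8
tcp_pos: [0.4773, -0.1263, 0.1232]
ee_rot: [3.141, 0.004, 1.385]
wrist_force: [-1.0, -7.6, -1.0]
opening: 0.0233
finger_force: 44.8
```

>>> {"api": "apply_moves", "payload": {"plan": [[0, 0, 0, 0], [0, 0, 0, 0], [0, 0, 0, 0]], "fingers": 0}}

```text
time_s: 21.1
tcp_pos: [0.4776, -0.1229, 0.1233]
ee_rot: [-3.141, -0.0, 1.387]
wrist_force: [0.1, 0.1, -0.1]
opening: 0.0428
finger_force: 0.0
```

```bash
python3 - <<'E'
from h import *
np.set_printoptions(precision=3,suppress=True)
q=r.capture("side");s=r.sense();print(s["tcp_pos"],s["ee_rot"],s["opening"],s["wrist_force"])
t=r.capture("top");w=r.capture("wrist");A=[]
for n,c in(("side",q),("top",t),("wrist",w)):
  for d in r.pinpoint(c,"clamp_handle")[:1]: print(n,d["centre"],d["confidence"],atz(c,d["centre"],.155,s if n=="wrist" else None)); A.append(ray(c,d["centre"],s if n=="wrist" else None))
print("tri",tri(A),tri(A[:2]))
print(go((.479,-.122,.123),79.5))
E
```

```text
[ 0.478 -0.123  0.123] [-3.141 -0.     1.387] 0.04275493591149297 [0.028 0.396 0.222]
side [337.0, 149.7] 0.72 [ 0.485 -0.147  0.155]
top [193.8, 212.1] 0.5 [0.533 0.416 0.155]
wrist [320.1, 331.4] 0.81 [ 0.477 -0.127  0.155]
tri [0.46  0.234 0.512] [0.432 0.344 0.47 ]
[ 0.008  0.006  0.002 -0.002]
```

>>> {"api": "apply_moves", "payload": {"plan": [[-0.018, 0.003, 0, 0], [-0.018, 0.003, 0, 0], [-0.018, 0.003, 0, 0], [-0.018, 0.003, 0, 0], [-0.018, 0.003, 0, 0]], "fingers": -1, "force": 20}}

```text
time_s: 21.9
tcp_pos: [0.4771, -0.1276, 0.1234]
ee_rot: [-3.141, 0.0, 1.386]
wrist_force: [-2.9, -2.5, 3.2]
opening: 0.0237
finger_force: 23.9
```

>>> {"api": "apply_moves", "payload": {"plan": [[0, 0, 0.01, 0], [0, 0, 0.02, 0], [0, 0, 0.03, 0], [0, 0, 0.03, 0]]}}

```text
time_s: 22.3
tcp_pos: [0.4767, -0.1294, 0.1178]
ee_rot: [-3.142, 0.002, 1.384]
wrist_force: [-4.9, -6.5, 6.1]
opening: 0.0236
finger_force: 24.7
```

>>> {"api": "apply_moves", "payload": {"plan": [[-0.008, 0, 0.01, 0], [-0.012, 0, 0.02, 0], [-0.015, 0, 0.03, 0], [-0.015, 0, 0.03, 0]]}}

```text
time_s: 22.7
tcp_pos: [0.4765, -0.1311, 0.1116]
ee_rot: [-3.141, 0.001, 1.385]
wrist_force: [-3.9, -3.7, 4.3]
opening: 0.0234
finger_force: 24.9
```

>>> {"api": "apply_moves", "payload": {"plan": [[-0.004, 0, 0.01, 0], [-0.006, 0, 0.02, 0], [-0.008, 0, 0.03, 0], [-0.008, 0, 0.03, 0]]}}

```text
time_s: 23.1
tcp_pos: [0.4762, -0.1326, 0.1056]
ee_rot: [-3.141, 0.001, 1.385]
wrist_force: [-3.0, -4.7, 4.8]
opening: 0.0238
finger_force: 25.2
```

>>> {"api": "apply_moves", "payload": {"plan": [[-0.004, 0, 0.01, 0], [-0.006, 0, 0.02, 0], [-0.008, 0, 0.03, 0], [-0.008, 0, 0.03, 0]]}}

```text
time_s: 23.5
tcp_pos: [0.4759, -0.1339, 0.0995]
ee_rot: [-3.141, 0.0, 1.385]
wrist_force: [-3.7, -2.9, 3.7]
opening: 0.0237
finger_force: 25.4
```

>>> {"api": "apply_moves", "payload": {"plan": [[-0.004, 0, 0.01, 0], [-0.006, 0, 0.02, 0], [-0.007, 0, 0.03, 0], [-0.007, 0, 0.03, 0]]}}

```text
time_s: 23.9
tcp_pos: [0.4757, -0.135, 0.0934]
ee_rot: [-3.141, 0.0, 1.386]
wrist_force: [-3.8, -2.8, 3.8]
opening: 0.0237
finger_force: 25.6
```

```bash
python3 - <<'E'
from h import *
np.set_printoptions(precision=3,suppress=True)
q=r.capture("side");s=r.sense();print(s["tcp_pos"],s["wrist_force"]);w=r.capture("wrist")
for n,c in(("side",q),("wrist",w)):
  for th,z in(("clamp_handle",.125),("clamp_pad",.12)):
    for d in r.pinpoint(c,th)[:1]: print(n,th,d["centre"],d["confidence"],atz(c,d["centre"],z,s if n=="wrist" else None))
a=np.radians(79.5)
for t in(.3,.2,.1,0): print(t,proj(q,np.array([.5102,.0492,.109])+.18*np.array([-np.cos(t)*np.cos(a),-np.cos(t)*np.sin(a),np.sin(t)])))
g=cv2.resize(q["frame"][120:240,270:390],(480,480));cv2.imwrite("pics/s7.png",g[:,:,::-1])
E
```

```text
[ 0.476 -0.135  0.093] [-3.423 -3.27   3.952]
side clamp_handle [339.0, 158.4] 0.91 [ 0.479 -0.152  0.125]
side clamp_pad [324.3, 218.4] 0.31 [0.468 0.107 0.12 ]
wrist clamp_handle [321.0, 322.7] 0.87 [ 0.476 -0.136  0.125]
0.3 (np.float64(337.3600097611081), np.float64(152.8664183397221))
0.2 (np.float64(337.80093300129914), np.float64(157.6399943927243))
0.1 (np.float64(337.998234696119), np.float64(162.77116254710808))
0 (np.float64(337.9566015128119), np.float64(168.21070576834921))
```

Tracking confirmed: the handle's row moved 8.7 px, equal to the commanded 30 mm. Continuing down.

>>> {"api": "apply_moves", "payload": {"plan": [[-0.001, 0, 0.01, 0], [-0.002, 0, 0.02, 0], [-0.002, 0, 0.03, 0], [-0.002, 0, 0.03, 0]]}}

```text
time_s: 24.6
tcp_pos: [0.4756, -0.1358, 0.0874]
ee_rot: [-3.141, 0.001, 1.386]
wrist_force: [-3.4, -4.7, 4.7]
opening: 0.0237
finger_force: 25.9
```

>>> {"api": "apply_moves", "payload": {"plan": [[-0.001, 0, 0.01, 0], [-0.002, 0, 0.02, 0], [-0.002, 0, 0.03, 0], [-0.002, 0, 0.03, 0]]}}

```text
time_s: 25.0
tcp_pos: [0.4754, -0.1365, 0.0813]
ee_rot: [-3.141, 0.001, 1.385]
wrist_force: [-4.9, -5.2, 3.9]
opening: 0.0235
finger_force: 26.2
```

>>> {"api": "apply_moves", "payload": {"plan": [[0, 0, 0.01, 0], [-0.002, 0, 0.02, 0], [-0.002, 0, 0.03, 0]]}}

```text
time_s: 25.3
tcp_pos: [0.4754, -0.137, 0.0757]
ee_rot: [-3.141, 0.001, 1.385]
wrist_force: [-5.8, -6.0, 7.7]
opening: 0.0234
finger_force: 26.8
```

>>> {"api": "apply_moves", "payload": {"plan": [[0, 0, 0.01, 0], [0, 0, 0.02, 0], [0, 0, 0.02, 0]]}}

```text
time_s: 25.6
tcp_pos: [0.4753, -0.1372, 0.0715]
ee_rot: [-3.142, 0.001, 1.385]
wrist_force: [-4.9, -6.7, 6.3]
opening: 0.0236
finger_force: 26.8
```

>>> {"api": "apply_moves", "payload": {"plan": [[0, 0, 0.01, 0], [0, 0, 0.02, 0], [0, 0, 0.02, 0]]}}

```text
time_s: 25.9
tcp_pos: [0.4753, -0.1373, 0.0675]
ee_rot: [-3.141, 0.001, 1.385]
wrist_force: [-4.8, -6.2, 6.3]
opening: 0.0238
finger_force: 27.0
```

>>> {"api": "apply_moves", "payload": {"plan": [[0, 0, 0.01, 0], [0, 0, 0.02, 0], [0, 0, 0.02, 0]]}}

```text
time_s: 26.2
tcp_pos: [0.4753, -0.1373, 0.0636]
ee_rot: [-3.142, 0.001, 1.385]
wrist_force: [-5.3, -5.6, 6.2]
opening: 0.0234
finger_force: 27.2
```

>>> {"api": "apply_moves", "payload": {"plan": [[0, 0, 0.01, 0], [0, 0, 0.01, 0]]}}

```text
time_s: 26.4
tcp_pos: [0.4753, -0.1373, 0.0616]
ee_rot: [-3.142, 0.001, 1.385]
wrist_force: [-4.9, -6.6, 7.1]
opening: 0.0234
finger_force: 27.3
```

>>> {"api": "apply_moves", "payload": {"plan": [[0, 0, 0.01, 0], [0, 0, 0.01, 0]]}}

```text
time_s: 26.6
tcp_pos: [0.4753, -0.1373, 0.0596]
ee_rot: [-3.142, 0.001, 1.385]
wrist_force: [-5.4, -7.4, 6.5]
opening: 0.0236
finger_force: 27.4
```

>>> {"api": "apply_moves", "payload": {"plan": [[0, 0, 0.01, 0], [0, 0, 0.01, 0]]}}

```text
time_s: 26.8
tcp_pos: [0.4753, -0.1372, 0.0577]
ee_rot: [-3.141, 0.001, 1.385]
wrist_force: [-6.1, -5.7, 7.5]
opening: 0.0234
finger_force: 27.6
```

>>> {"api": "apply_moves", "payload": {"plan": [[0, 0, 0.005, 0], [0, 0, 0.005, 0]]}}

```text
time_s: 27.0
tcp_pos: [0.4753, -0.1372, 0.0568]
ee_rot: [-3.142, 0.001, 1.385]
wrist_force: [-6.5, -5.6, 8.0]
opening: 0.0235
finger_force: 27.8
```

```bash
python3 - <<'E'
from h import *
np.set_printoptions(precision=3,suppress=True)
F=[]
for i in range(4): q=r.capture("side");F.append(r.sense()["wrist_force"])
s=r.sense();print(s["tcp_pos"],np.mean(F,0));t=r.capture("top")
for d in r.pinpoint(q,"clamp_handle")[:1]: print(d)
for d in r.cut_out(q,"cartridge")[:4]: print(d["extent"],d["confidence"])
for z in(.095,.087): print(z,[np.round(proj(q,(.4958+dx,-.0295+dy,z)),1) for dx,dy in((-.015,.025),(-.019,-.02))])
for th in(.1,0,-.1):
  a=np.radians(79.5);print(th,proj(q,np.array([.5102,.0492,.109])+.18*np.array([-np.cos(th)*np.cos(a),-np.cos(th)*np.sin(a),np.sin(th)])))
E
```

```text
[ 0.475 -0.137  0.057] [-5.631 -5.734  8.784]
{'centre': [338.9, 168.3], 'confidence': 0.79}
[295.2, 186.8, 12.6, 18.4] 0.75
[326.6, 205.7, 15.9, 22.5] 0.67
[349.5, 311.4, 12.3, 23.5] 0.65
[316.5, 204.7, 54.6, 88.8] 0.17
0.095 [array([328. , 198.8]), array([332.7, 189. ])]
0.087 [array([327.9, 201.4]), array([332.7, 191.5])]
0.1 (np.float64(337.998234696119), np.float64(162.77116254710808))
0 (np.float64(337.9566015128119), np.float64(168.21070576834921))
-0.1 (np.float64(337.6818973350469), np.float64(173.91015884348434))
```

>>> {"api": "apply_moves", "payload": {"plan": [[0, 0, 0.005, 0], [0, 0, 0.005, 0]]}}

```text
time_s: 27.55
tcp_pos: [0.4754, -0.1372, 0.0559]
ee_rot: [-3.142, 0.001, 1.385]
wrist_force: [-5.3, -5.1, 10.4]
opening: 0.0238
finger_force: 27.9
```

```bash
cat > a.py <<'E'
from h import *
np.set_printoptions(precision=3,suppress=True)
F=[]
for i in range(6): q=r.capture("side");F.append(r.sense()["wrist_force"])
s=r.sense();print(s["time_s"],s["tcp_pos"],np.mean(F,0),np.std(F,0))
for d in r.cut_out(q,"cartridge")[:3]: print(d["extent"],d["confidence"])
E
python3 a.py
```

```text
27.85 [ 0.475 -0.137  0.056] [-6.675 -5.258 10.737] [0.357 0.32  0.322]
[296.1, 186.2, 13.2, 19.3] 0.86
[327.8, 202.8, 14.5, 22.9] 0.73
[349.4, 308.0, 16.1, 26.6] 0.67
```

The force slope has jumped from about 0.4 N/mm to 1.9 N/mm, after roughly 9 mm of pad travel. That means the cartridge is on the floor, with about 14 N on the pad. Releasing the handle and backing off.

>>> {"api": "apply_moves", "payload": {"plan": [[0, 0, 0, 0], [0, 0, 0, 0], [0, 0, 0, 0], [0, 0, 0, 0]], "fingers": 0.4}}

```text
time_s: 28.3
tcp_pos: [0.4761, -0.1352, 0.0552]
ee_rot: [3.141, -0.0, 1.387]
wrist_force: [0.9, -0.1, -0.4]
opening: 0.0599
finger_force: 0.0
```

```bash
python3 a.py
```

```text
28.6 [ 0.476 -0.136  0.055] [ 0.166 -0.293 -0.197] [0.204 0.52  0.456]
[347.5, 309.1, 12.6, 23.3] 0.73
[296.5, 186.5, 14.2, 20.4] 0.7
[328.1, 204.2, 12.9, 22.2] 0.52
```

>>> {"api": "apply_moves", "payload": {"plan": [[0, 0, -0.05, 0], [0, 0, -0.15, 0], [0, 0, -0.35, 0], [0, 0, -0.6, 0], [0, 0, -0.85, 0]]}}

```text
time_s: 29.15
tcp_pos: [0.4751, -0.136, 0.2276]
ee_rot: [-3.141, 0.0, 1.386]
wrist_force: [0.7, -0.2, 0.6]
opening: 0.0601
finger_force: 0.0
```

```bash
python3 - <<'E'
from h import *
np.set_printoptions(precision=3,suppress=True)
for i in range(4): q=r.capture("side")
s=r.sense();w=r.capture("wrist");t=r.capture("top");print(s["time_s"],s["tcp_pos"],s["wrist_force"],s["opening"])
A=[]
for n,c in(("side",q),("top",t),("wrist",w)):
  for d in r.pinpoint(c,"clamp_handle")[:1]: print(n,d["centre"],d["confidence"],atz(c,d["centre"],.1,s if n=="wrist" else None)); A.append(ray(c,d["centre"],s if n=="wrist" else None))
  for d in r.cut_out(c,"cartridge")[:3]: print(n,d["extent"],d["confidence"])
print(tri([A[0],A[-1]]))
E
```

```text
29.35 [ 0.476 -0.136  0.227] [-0.131  0.106 -0.372] 0.059900868491147535
side [338.1, 167.3] 0.94 [ 0.48  -0.146  0.1  ]
side [294.6, 188.3, 12.3, 21.2] 0.83
side [326.6, 202.9, 11.5, 23.3] 0.73
side [347.4, 310.0, 14.5, 22.7] 0.68
top [429.7, 242.4] 0.82 [ 0.477 -0.122  0.1  ]
top [428.2, 197.7, 13.8, 22.6] 0.81
top [248.2, 286.7, 16.5, 18.6] 0.53
top [387.6, 240.6, 20.5, 11.4] 0.48
wrist [319.5, 215.7] 0.76 [ 0.477 -0.132  0.1  ]
wrist [319.2, 55.0, 46.2, 85.5] 0.9
wrist [464.9, 170.5, 66.7, 44.4] 0.56
[ 0.477 -0.13   0.111]
```

```bash
python3 -c "
from rig import r
print(r.close_job())"
```

```text
the job is handed in; nothing more can be done
None
```

The job is handed in: the cartridge is upright in the pocket, pressed home with about 14 N on the clamp's pad by my force estimate, and held by the clamp with the robot clear. My first grasp missed and pressed the cartridge's top with about 40 N at the wrist, but it stayed standing. "Fully home" rests on the force rise and pad travel, because the cameras could not resolve the last millimetre.

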